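# Stack the flow cells in the clamp and hold the ratchet lever on its third click

### The arm

A 6-joint arm with a two-finger parallel gripper is mounted at the origin on the work surface. World frame = base frame: x ahead of the robot, y to its left, z up, the work surface at z = 0. Lengths are in m, angles in rad, forces in N, time in s.
With the tool pointing down it reaches from about 0.25 to 0.775 m from the base axis. Payload 4 kg.
Tool frame: the origin (TCP) lies at the very end of the fingers, on their centre line; the grasp point (between the pads) lies hold_point_z behind it (hold_point_z is the distance from the TCP to the grasp point, in m); z points along the fingers, y is the direction in which the jaws open and shut (so a half turn about z gives the same grasp; the last joint's range is limited). The gripper opens to 94 mm and grips with 3 to 60 N. Pads are 16 mm wide; open, the fingers measure 119 mm over their backs; the gripper's body (75 mm by 177 mm) begins 78 mm behind the grasp point.
Start: joints at [1.188, 0.087, 1.371, -0, 1.684, -0.103], TCP at [0.152, 0.529, 0.206] pointing down, gripper open.
Joint ranges: [-3.1, 3.1], [-0.76, 2.03], [0.27, 2.55], [-1.08, 4.22], [0.17, 2.65], [-2.57, 2.57]. Speed limits (rad/s): [2.79, 2.79, 3.14, 3.14, 3.14, 3.14].

### API

Orientations are given as [roll, pitch, yaw] about the fixed x, y, z axes, in that order (R = Rz(yaw) Ry(pitch) Rx(roll)).
In Python, from bench import * gives the robot as it stands.
- The arm moves only by the tool step_arm, never from a script. Its argument "increments" is text: rows parted by semicolons, each of 6 numbers parted by spaces: the shift along the tool's x, y, z in cm, then the turn, a rotation vector about the tool's x, y, z in rad. A call has 1 to 5 rows; each row shifts and turns the commanded pose from where the row before left it, along the tool's axes as they then stand; what a row does not reach is not made up. A row lasts 1/10 s, in which the tool goes at most 50 mm and 8.59 degrees, less where a joint would pass 70% of its speed; a pose out of reach is approached as far as the arm can. A call is refused whole if a number of a shift passes 5 or a number of a turn 0.15, either way. A call with a gripper value outside its range is refused whole. "claw" is the gripper's target within -1 to 1 (shut at 1, half-way at 0, fully open at -1), set as the call begins (left out, the last holds). The fingers move at their own pace and stop on an object; the grip force is fixed at half the most. Time passes only in rows, so rows that do not move let the fingers close. It gives the time, the measured TCP pose, the force and the opening at its end, in the units of the state.
- get_obs(): the state, without advancing time (a new reading comes with each control period).
- snapshot(name): name is "scene" or "side" or "wrist"; returns the picture (420x560x3 uint8, red, green, blue); there is no depth.
- calibration(name): a dict with "camera_matrix" (3x3 intrinsics, pixels), "eye" and "orientation" of the camera in the world; the wrist camera has in their place "tool_from_camera" (4x4, takes a point from camera to tool coordinates, whose origin is the TCP and whose axes are the flange's). Camera axes: x right, y up, looking along -z (the intrinsics and any distortion apply to the point x, -y, -z); pixel columns grow to the right and rows downward; lengths in m; the calibration is good to about 2 mm. The wrist camera is an equidistant fisheye: a pixel r from the principal point sees the ray r / f radians off the axis. A picture is of the moment at which its call begins: read the wrist's pose just before it. calibration takes no time and is no camera call.
- close_job(): hands the job in, once; it reports no verdict.
The state is a dict: "time": time; "joint_positions": joint angles; "qvel": joint speeds; "joint_torque": joint torques, N m; "tool_pos": TCP position; "ee_rot": TCP orientation; "wrist_force": force on the tool from outside, world axes, zero at the start; "wrist_torque": the same for the moment, N m; "width": finger opening in m.
Only numpy, scipy, OpenCV 4.12 (cv2) and the standard library are available. Lean on these libraries where they do the work, as an engineer would, in place of code of your own. Each camera call takes 0.05 s, during which the arm holds its last target. There are 200 camera calls.

### The job

Stand the two loose flow-cell blocks upright in the bed of the stack clamp, in one neat row flat side to flat side with the block already against its end stop, and let go of them. Then turn the clamp's ratchet lever from rest exactly three clicks, never passing over into a fourth, so that the jaw presses the row together, and finish while still holding the lever on the third click, because it springs back if released. Leave everything else on the bench where it is.

Things in the scene. Friction and masses are not known exactly. Their poses are not given: they have to be found in the camera images.
- clamp: stack clamp, fixed, yaw up to 0.35 rad either way; origin at table level, mid-width of its bed. Grey metal base 12 mm thick, x -50 to +105, y -125 to +140 mm in its frame. The row of blocks runs along its y, their 30 mm thickness along y. Bed: floor 12 mm above the table, from an end stop (face at y -100 mm, top 54 mm above the table) to the jaw pad's face (y +10 mm at rest): 110 mm long
- row_start (a point): point on the bed floor, mid of the end stop's face (clamp frame 0, -100, 12 mm). The row builds from here to the clamp's +y, block centres at about 15, 45 and 75 mm (gaps of 1 to 6 mm are fine; the jaw closes them). Along both sides of the bed stand steel rails 8 mm high, 8 mm thick, 56 mm apart (inner faces at clamp x -28 and +28 mm)
- cell_a: flow-cell block: see-through greyish acrylic, 50 mm (its x) by 30 mm (its y, thickness) by 60 mm tall, a dark gasket ring around a metal disc on each 50 x 60 mm face, a black plug (12 mm wide, 4 mm high) on top; about 0.11 kg. Origin: centre of its underside, z up. Loose on the bench at the start; goes into the bed, either free place of the row
- cell_b: flow-cell block: see-through greyish acrylic, 50 mm (its x) by 30 mm (its y, thickness) by 60 mm tall, a dark gasket ring around a metal disc on each 50 x 60 mm face, a black plug (12 mm wide, 4 mm high) on top; about 0.11 kg. Origin: centre of its underside, z up. The same as cell_a; loose on the bench at the start; goes into the bed, either free place of the row
- cell_c: flow-cell block: see-through greyish acrylic, 50 mm (its x) by 30 mm (its y, thickness) by 60 mm tall, a dark gasket ring around a metal disc on each 50 x 60 mm face, a black plug (12 mm wide, 4 mm high) on top; about 0.11 kg. Origin: centre of its underside, z up. Stands in the bed against the end stop (loose)
- press_pad: rubber pad on the front of the clamp's jaw, 46 mm wide, 8 mm thick, 30 mm high; origin at its centre, 34 mm above the table. The jaw moves 8 mm towards the end stop for each click; the pad gives on a spring (1.2 N/mm, up to 10 mm). It meets a tight row between the second and the third click
- lever_pivot (a point): point on the upright axis of the ratchet lever, 60 mm above the table (clamp frame 30, 85, 60 mm). At rest the lever points from its axis towards the clamp's -x, leaning 18 degrees to the clamp's -y; it turns towards +y (clockwise from above); on the third click it leans 18 degrees to +y
- knob_mid (a point): middle of the upright black cylindrical knob at the lever's end, 22 mm across, 42 mm tall (60 to 102 mm above the table), 110 mm from the lever's axis; it moves with the lever in a level circle. The flat lever bar under it is 18 mm wide, its top 60 mm above the table; nothing is above the knob
- lever (a joint): turn of the ratchet lever, rad: 0 at rest on its stop, growing clockwise from above. A spring pawl on a toothed wheel clicks every 0.2094 rad (12 degrees, 23 mm at the knob): it sits on click n at n x 0.2094 and snaps over midway (third click at 0.524, seat 0.628, fourth at 0.733). Push at the knob: 8 to 10 N to leave a seat, easing to 3 N by the next. Let go, it springs back to 0
- jar: bystander: small amber glass jar with a white cap, 48 mm across, 55 mm tall; origin under its centre. Leave it where it is.
- gasket_box: bystander: small closed cardboard box 60 x 45 mm, 35 mm tall; origin under its centre. Leave it where it is.
- beaker: bystander: clear open cup 66 mm across, 65 mm tall; origin under its centre. Leave it where it is.
- bottle: bystander: white plastic bottle 60 mm across, 140 mm tall, loose; origin under its centre. Leave it where it is.
- screwdriver: bystander: screwdriver lying on the table, black handle. Leave it where it is.
- spacer: bystander: flat aluminium ring 44 mm across, 12 mm high. Leave it where it is.

How it is judged:
On the way, in this order (a step that is already met when the one before it is completed fails the run):
1. all three blocks stand in the bed in a row with the lever still at rest and the fingers off the blocks (x of cell_a in the frame of clamp between -0.006 and 0.006 m and y of cell_a in the frame of clamp between -0.095 and 0 m and z of cell_a in the frame of clamp between 0.009 and 0.0155 m and angle between each of cell_a, cell_b, cell_c's own z axis and vertical below 0.06 rad and angle between the x axis of each of cell_a, cell_b, cell_c and the x axis of clamp, either way round below 0.18 rad and x of cell_b in the frame of clamp between -0.006 and 0.006 m and y of cell_b in the frame of clamp between -0.095 and 0 m and z of cell_b in the frame of clamp between 0.009 and 0.0155 m and x of cell_c in the frame of clamp between -0.006 and 0.006 m and y of cell_c in the frame of clamp between -0.095 and 0 m and z of cell_c in the frame of clamp between 0.009 and 0.0155 m and value of joint lever below 0.08 rad and contact force between the fingers and cell_a below 0.1 N and contact force between the fingers and cell_b below 0.1 N), for 0.2 s.
2. the lever is on its third click, held by the fingers (value of joint lever between 0.534072 and 0.722568 rad and contact force between the fingers and lever above 0.7 N), for 0.3 s.
At the end, for the whole second after the job is handed in: Lever still, on its third click (0.534 to 0.723 rad), fingers pressing it with over 0.7 N; three blocks upright on the bed floor (6 mm off its middle, 0.18 rad off square at most), outer two centres under 63.5 mm apart, pad pressing over 0.5 N; fingers touch no block (all of step 2 and x of cell_a in the frame of clamp between -0.006 and 0.006 m and y of cell_a in the frame of clamp between -0.095 and 0 m and z of cell_a in the frame of clamp between 0.009 and 0.0155 m and angle between each of cell_a, cell_b, cell_c's own z axis and vertical below 0.06 rad and angle between the x axis of each of cell_a, cell_b, cell_c and the x axis of clamp, either way round below 0.18 rad and x of cell_b in the frame of clamp between -0.006 and 0.006 m and y of cell_b in the frame of clamp between -0.095 and 0 m and z of cell_b in the frame of clamp between 0.009 and 0.0155 m and x of cell_c in the frame of clamp between -0.006 and 0.006 m and y of cell_c in the frame of clamp between -0.095 and 0 m and z of cell_c in the frame of clamp between 0.009 and 0.0155 m and velocity of joint lever between -0.15 and 0.15 rad/s and contact force between press_pad and anything else above 0.5 N and horizontal distance between cell_a and cell_b below 0.0635 m and horizontal distance between each of cell_a, cell_b and cell_c below 0.0635 m and contact force between the fingers and cell_a below 0.1 N and contact force between the fingers and cell_b below 0.1 N and contact force between the fingers and cell_c below 0.1 N); the arm keeps its last pose, push and grip.
It fails at once if the lever goes over into the fourth click (value of joint lever above 0.743512 rad).
It fails at once if a bystander is moved by more than 30 mm or knocked over (distance of any of jar, gasket_box, beaker, bottle, screwdriver, spacer from where it was at the start of the episode above 0.03 m or angle between any of jar, beaker, bottle's own z axis and vertical above 0.5 rad).
It also fails if it takes over 64 s, if anything falls off the work surface, if the arm or the gripper's body presses on something with over 40 N, if the wrist force passes 120 N, or if a joint passes its speed limit or range.

## Working session

There is one attempt and no reset: what is moved stays moved. The work goes in short steps, Python scripts to look and compute and a tool call to move; the robot and the scene stay as the last step left them, time stands still between calls to the robot, and variables do not carry over. Pictures are saved under pics/ and viewed, about 8 in all and at most 12, crops included, and the job is handed in when it is done.

Besides the shell and the picture viewer there is one more tool, called in YAML: its name, and indented under it one key for each argument. step_arm: Moves the arm, as the interface text tells. Its arguments: {"type":"object","properties":{"increments":{"type":"string"},"claw":{"type":"number"}},"required":["increments"]}

```bash
mkdir -p pics
cat > look.py <<'E'
from bench import *
import cv2,numpy as np,sys
o=get_obs();print(o['time'],o['tool_pos'],o['ee_rot'],o['width'])
for n in ("scene","side"):
    print(n,{k:np.round(v,4).tolist() for k,v in calibration(n).items() if k!='name' and not isinstance(v,str)})
    cv2.imwrite(f"pics/{n}0.png",snapshot(n)[...,::-1])
print(calibration("wrist"))
cv2.imwrite("pics/wrist0.png",snapshot("wrist")[...,::-1])
E
python3 look.py; ls
```

```text
0.0 [0.15169015 0.52810823 0.20432058] [-3.13941175e+00 -2.14257117e-04  2.86180474e+00] 0.09378564955375764
scene {'camera_matrix': [[395.5734, 0.0, 281.8569], [0.0, 395.5734, 216.6853], [0.0, 0.0, 1.0]], 'eye': [1.1801, -0.3475, 0.8295], 'orientation': [0.7673, 0.0142, 0.9858]}
side {'camera_matrix': [[473.2104, 0.0, 290.1621], [0.0, 473.2104, 209.4396], [0.0, 0.0, 1.0]], 'eye': [0.3499, -0.8665, 0.7124], 'orientation': [0.9729, 0.0047, -0.2521]}
{'camera_matrix': array([[325.1922621 ,   0.        , 284.70005176],
       [  0.        , 325.1922621 , 210.11879653],
       [  0.        ,   0.        ,   1.        ]]), 'tool_from_camera': array([[ 1.40558618e-04,  9.72935749e-01,  2.31075763e-01,
         6.72852426e-02],
       [ 9.99999940e-01, -6.32543194e-05, -3.41949409e-04,
        -6.65519006e-04],
       [-3.18078265e-04,  2.31075797e-01, -9.72935699e-01,
        -1.79230805e-01],
       [ 0.00000000e+00,  0.00000000e+00,  0.00000000e+00,
         1.00000000e+00]])}
look.py
pics
```

View pics/scene0.png

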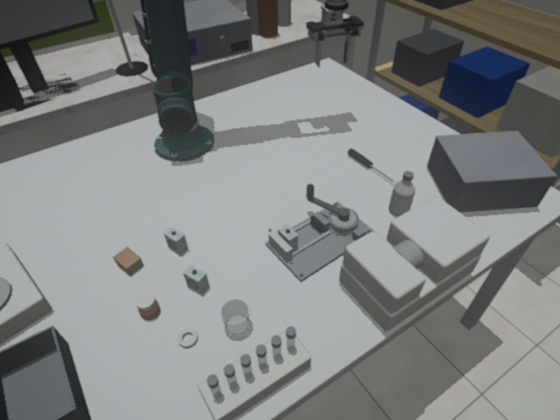

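View pics/side0.png

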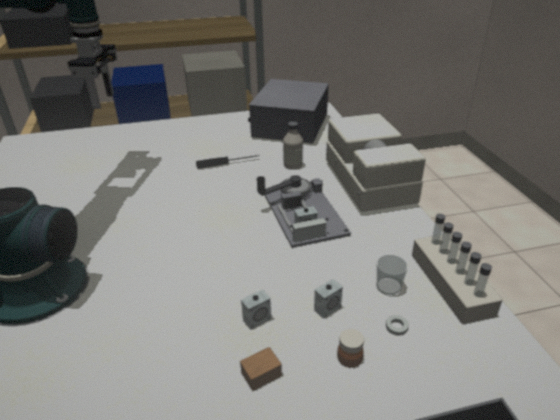

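```bash
python3 -c "
import bench;print([x for x in dir(bench) if x[0]!='_'])
o=bench.get_obs();print(o)"
```

```text
['IKError', 'calibration', 'close_job', 'get_obs', 'hold_point_z', 'snapshot']
{'time': 0.15, 'joint_positions': array([ 1.18789992e+00,  8.78362431e-02,  1.37187912e+00, -7.57626915e-06,
        1.68360949e+00, -1.03123183e-01]), 'qvel': array([-0.00078624, -0.00086279, -0.00461919,  0.00147392,  0.00126019,
        0.00041392]), 'joint_torque': array([ 2.36203974e-03, -3.40642047e+01, -3.02793217e+01,  7.19504454e-02,
        3.05171264e-02, -1.20130953e-04]), 'tool_pos': array([0.15173909, 0.52822237, 0.20455937]), 'ee_rot': array([-3.13986888e+00, -1.70823619e-04,  2.86181844e+00]), 'wrist_force': array([0.07378718, 0.39932274, 0.22380925]), 'wrist_torque': array([-0.00020838, -0.00972712, -0.01738366]), 'width': 0.09382678621305253}
```

The scene view shows the loose blocks near (176,238) and (196,278), with the clamp at about (320,240), block C's plug at (289,229) and the knob at (311,191). The side view has the loose blocks at (256,307) and (328,297), the clamp block at (306,220) and the knob at (262,185). Both loose blocks are standing upright.

```bash
cat > h.py <<'E'
from bench import *
import cv2,numpy as np
from scipy.spatial.transform import Rotation as R
def ray(n,uv,obs=None):
    c=calibration(n);K=np.array(c['camera_matrix']);u=(np.array(uv,float)-K[:2,2])/K[0,0]
    if n!='wrist':
        d=np.array([u[0],-u[1],-1]);return np.array(c['eye']),R.from_euler('xyz',c['orientation']).apply(d/np.linalg.norm(d))
    r=np.hypot(*u);s=np.sin(r)/max(r,1e-9);d=np.array([u[0]*s,-u[1]*s,-np.cos(r)])
    T=np.array(c['tool_from_camera']);Q=R.from_euler('xyz',obs['ee_rot'])
    return obs['tool_pos']+Q.apply(T[:3,3]),Q.apply(T[:3,:3]@d)
def onz(r,z): return r[0]+r[1]*(z-r[0][2])/r[1][2]
def tri(a,b):
    w=np.cross(a[1],b[1]);M=np.c_[a[1],-b[1],w];s=np.linalg.solve(M,b[0]-a[0])
    return a[0]+s[0]*a[1]+s[2]*w/2, abs(s[2])*np.linalg.norm(w)
def proj(P,obs):
    c=calibration('wrist');K=np.array(c['camera_matrix']);T=np.array(c['tool_from_camera'])
    p=R.from_euler('xyz',obs['ee_rot']).inv().apply(np.atleast_2d(P)-obs['tool_pos'])
    q=(p-T[:3,3])@T[:3,:3];th=np.arctan2(np.hypot(q[:,0],q[:,1]),-q[:,2]);h=np.hypot(q[:,0],q[:,1])
    return np.c_[K[0,2]+K[0,0]*th*q[:,0]/h,K[1,2]-K[0,0]*th*q[:,1]/h]
E
cat > m.py <<'E'
from h import *
S=cv2.imread('pics/scene0.png');D=cv2.imread('pics/side0.png')
def dark(im,u,v,w=9,t=60):
    p=im[v-w:v+w+1,u-w:u+w+1].max(2);m=(p<t).astype(np.uint8)
    k,l,st,ce=cv2.connectedComponentsWithStats(m)
    if k<2:return (u,v)
    c=[(np.hypot(*(ce[i]-w)),i) for i in range(1,k) if st[i,4]>3]
    if not c:return (u,v)
    i=min(c)[1];return ce[i]+[u-w,v-w]
for n,a,b in [('A',(174,230),(255,297)),('B',(194,271),(327,286)),('C',(289,229),(306,211))]:
    a2,b2=dark(S,*a,6),dark(D,*b,6);ra,rb=ray('scene',a2),ray('side',b2)
    print(n,a2,b2,tri(ra,rb),onz(ra,.062),onz(rb,.062))
for n,a,b in [('knob',(310,186),(261,178)),('piv',(344,212),(295,181))]:
    print(n,tri(ray('scene',a),ray('side',b)))
for n,a,z in [('base0 front corner',(302,274),.012),('left c',(268,245),.012),('right c',(372,238),.012)]: print(n,onz(ray('scene',a),z))
for n,a,z in [('jar',(148,300),.05),('box',(127,257),.035),('beaker',(236,310),.065),('ring',(188,338),.012),('bottle',(402,205),.05),('scrd',(360,160),.02)]: print(n,onz(ray('scene',a),z))
a=cv2.resize(S[180:290,120:380],None,fx=3,fy=3,interpolation=2)
b=cv2.resize(D[165:330,235:365],None,fx=3,fy=3,interpolation=2)
cv2.imwrite('pics/crop_s.png',a);cv2.imwrite('pics/crop_d.png',b)
E
python3 m.py
```

```text
A (174, 230) [255.  297.5] (array([ 0.44334092, -0.21155988,  0.06375218]), np.float64(0.007366893311818351)) [ 0.43778975 -0.20844736  0.062     ] [ 0.44505723 -0.21436637  0.062     ]
B (194, 271) [328.5 287. ] (array([ 0.59000889, -0.22167317,  0.06221708]), np.float64(0.0021470297156631914)) [ 0.58888091 -0.22079719  0.062     ] [ 0.59043171 -0.2227457   0.062     ]
C (289, 229) (306, 211) (array([0.61578144, 0.03439907, 0.07196948]), np.float64(0.007516275793551643)) [0.60474329 0.04298347 0.062     ] [0.62064076 0.04264571 0.062     ]
knob (array([0.53464736, 0.1607691 , 0.10102942]), np.float64(0.0007455385514291177))
piv (array([0.63443064, 0.20426809, 0.054113  ]), np.float64(0.005628766112368745))
base0 front corner [0.71197465 0.00950845 0.012     ]
left c [ 0.5834433  -0.01085562  0.012     ]
right c [0.72150094 0.23628462 0.012     ]
jar [ 0.59530775 -0.34084622  0.05      ]
box [ 0.43108346 -0.34021967  0.035     ]
beaker [ 0.739554   -0.18924348  0.065     ]
ring [ 0.71113181 -0.30116033  0.012     ]
bottle [0.69892997 0.36166102 0.05      ]
scrd [0.45181576 0.42903574 0.02      ]
```

View pics/crop_s.png

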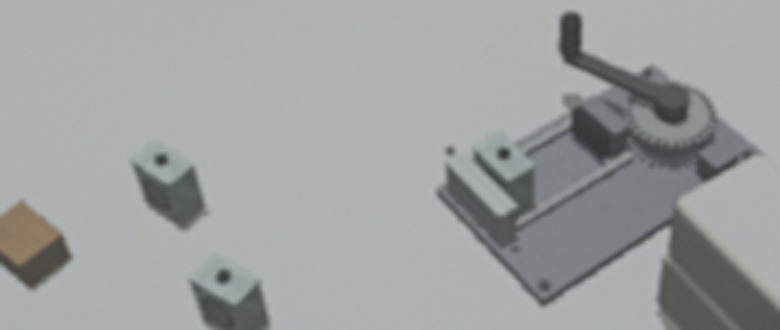

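The crop shows plugs at full-image (173.5,233) for A, (194.5,272) for B and (287.5,231) for C. The base's left corner is at (266,244) and its bottom corner at (301,281). I'll write a move planner, then go above the blocks for a close wrist view.

```bash
cat > plan.py <<'E'
# usage: plan.py x y z yaw [step_cm] -> rows for step_arm (tool down)
from h import *
import sys
x,y,z,yaw=map(float,sys.argv[1:5]);st=float(sys.argv[5]) if len(sys.argv)>5 else 4.8
o=get_obs();p=o['tool_pos'];q=R.from_euler('xyz',o['ee_rot']);t=np.array([x,y,z])
qt=R.from_euler('xyz',[np.pi,0,yaw]);rv=(q.inv()*qt).as_rotvec()
n=max(1,int(np.ceil(max(np.linalg.norm(t-p)*100/st,np.linalg.norm(rv)/.145))))
rows=[]
for i in range(n):
    a=q*R.from_rotvec(rv*i/n);rows.append(np.r_[a.inv().apply(t-p)/n*100,rv/n])
print(n,np.round(p,4),np.round(o['ee_rot'],4),'t',round(o['time'],2))
for i in range(0,n,5): print('; '.join(' '.join(f'{v:.2f}' if j<3 else f'{v:.3f}' for j,v in enumerate(r)) for r in rows[i:i+5]))
E
python3 - <<'E'
from h import *
print(hold_point_z)
for n,a,z in [('A',(173.5,233),.064),('B',(194.5,272),.064),('C',(287.5,231),.076),('cornL',(266,244.3),.012),('cornB',(301,281),.012),('knobtop',(310.2,185.5),.102)]: print(n,onz(ray('scene',a),z).round(4))
E
python3 plan.py 0.5 -0.22 0.22 1.57
```

```text
0.0188
A [ 0.4489 -0.214   0.064 ]
B [ 0.5938 -0.2214  0.064 ]
C [0.6188 0.0288 0.076 ]
cornL [ 0.5783 -0.014   0.012 ]
cornB [ 0.7278 -0.0048  0.012 ]
knobtop [0.5337 0.1622 0.102 ]
18 [0.1517 0.5282 0.2046] [-3.1399e+00 -2.0000e-04  2.8618e+00] t 0.15
-3.01 -3.46 -0.08 -0.000 0.000 0.072; -3.25 -3.24 -0.08 -0.000 0.000 0.072; -3.47 -3.00 -0.08 -0.000 0.000 0.072; -3.68 -2.74 -0.08 -0.000 0.000 0.072; -3.86 -2.47 -0.08 -0.000 0.000 0.072
-4.03 -2.18 -0.08 -0.000 0.000 0.072; -4.18 -1.89 -0.08 -0.000 0.000 0.072; -4.30 -1.59 -0.08 -0.000 0.000 0.072; -4.40 -1.27 -0.08 -0.000 0.000 0.072; -4.48 -0.95 -0.08 -0.000 0.000 0.072
-4.54 -0.63 -0.08 -0.000 0.000 0.072; -4.58 -0.30 -0.08 -0.000 0.000 0.072; -4.58 0.03 -0.08 -0.000 0.000 0.072; -4.57 0.36 -0.09 -0.000 0.000 0.072; -4.53 0.68 -0.09 -0.000 0.000 0.072
-4.47 1.01 -0.09 -0.000 0.000 0.072; -4.39 1.32 -0.09 -0.000 0.000 0.072; -4.28 1.64 -0.09 -0.000 0.000 0.072
```

step_arm:
  increments: "-3.0 -3.5 -0.1 0 0 0.072; -3.2 -3.2 -0.1 0 0 0.072; -3.5 -3.0 -0.1 0 0 0.072; -3.7 -2.7 -0.1 0 0 0.072; -3.9 -2.5 -0.1 0 0 0.072"

```text
time: 0.65
tool_pos: [0.249, 0.3188, 0.2102]
ee_rot: [-3.141, 0.0, 2.5]
wrist_force: [1.1, -0.4, -0.0]
width: 0.0937
```

step_arm:
  increments: "-4.0 -2.2 -0.1 0 0 0.072; -4.2 -1.9 -0.1 0 0 0.072; -4.3 -1.6 -0.1 0 0 0.072; -4.4 -1.3 -0.1 0 0 0.072; -4.5 -0.9 -0.1 0 0 0.072"

```text
time: 1.15
tool_pos: [0.3452, 0.1105, 0.2155]
ee_rot: [3.141, 0.0, 2.139]
wrist_force: [1.0, 0.1, -0.4]
width: 0.0938
```

step_arm:
  increments: "-4.5 -0.6 -0.1 0 0 0.072; -4.6 -0.3 -0.1 0 0 0.072; -4.6 0 -0.1 0 0 0.072; -4.6 0.4 -0.1 0 0 0.072; -4.5 0.7 -0.1 0 0 0.072"

```text
time: 1.65
tool_pos: [0.4421, -0.0975, 0.2203]
ee_rot: [3.141, -0.0, 1.778]
wrist_force: [0.4, 0.3, 0.1]
width: 0.0942
```

step_arm:
  increments: "-4.5 1.0 -0.1 0 0 0.072; -4.4 1.3 -0.1 0 0 0.072; -4.3 1.6 -0.1 0 0 0.072; 0 0 0 0 0 0; 0 0 0 0 0 0"

```text
time: 2.15
tool_pos: [0.4985, -0.2214, 0.2222]
ee_rot: [-3.139, -0.002, 1.565]
wrist_force: [0.1, -0.1, 0.8]
width: 0.0939
```

```bash
cat > wr.py <<'E'
from h import *
import sys,json
o=get_obs();im=snapshot('wrist')[...,::-1].copy();n=sys.argv[1]
json.dump({k:list(map(float,o[k])) for k in('tool_pos','ee_rot')},open(f'pics/{n}.json','w'))
cv2.imwrite(f'pics/{n}.png',im);print(o['time'],o['tool_pos'].round(4),o['ee_rot'].round(4))
P=np.array([[.449,-.214,.064],[.594,-.221,.064],[.617,.03,.076],[.533,.162,.102]]);print(proj(P,o).round(0).tolist())
E
python3 wr.py w1
```

```text
2.15 [ 0.4985 -0.2214  0.2222] [-3.1393e+00 -1.9000e-03  1.5648e+00]
[[239.0, 191.0], [374.0, 197.0], [394.0, -26.0], [315.0, -129.0]]
```

View pics/w1.png

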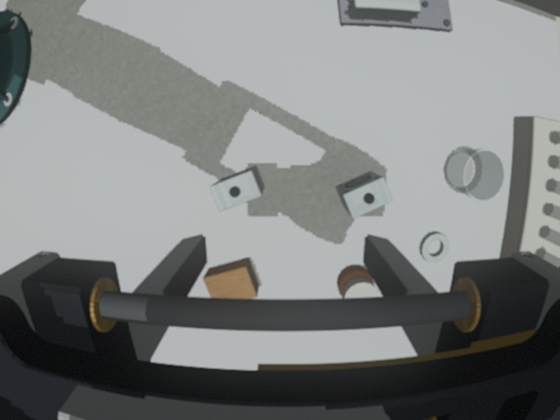

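The wrist view shows plugs at (235,191) for A and (369,198) for B, both block tops tilted by about 20 to 25°. The predicted positions were within 5 px. The box and the jar lie below the blocks in the image.

```bash
cat > top.py <<'E'
from h import *
import json
o=json.load(open('pics/w1.json'));o={k:np.array(v) for k,v in o.items()};im=cv2.imread('pics/w1.png')
hsv=cv2.cvtColor(im,cv2.COLOR_BGR2HSV);vis=[]
for n,(u,v) in dict(A=(235,191),B=(369,198)).items():
    g=im[v-40:v+40,u-40:u+40].astype(int)
    d=(im[v-8:v+8,u-8:u+8].max(2)<70);ys,xs=np.nonzero(d);pl=np.array([xs.mean()+u-8,ys.mean()+v-8])
    print(n,'plug',pl,onz(ray('wrist',pl,o),.064).round(4))
    # edges via LSD
    big=cv2.resize(im[v-40:v+40,u-40:u+40],None,fx=5,fy=5,interpolation=cv2.INTER_CUBIC)
    L=cv2.createLineSegmentDetector().detect(cv2.cvtColor(big,cv2.COLOR_BGR2GRAY))[0][:,0]
    for l in L:
        a=l[:2]/5+[u-40,v-40];b=l[2:]/5+[u-40,v-40]
        P=onz(ray('wrist',a,o),.06);Q=onz(ray('wrist',b,o),.06);w=(Q-P)[:2];ln=np.hypot(*w)
        if ln>.02: print('  ',a.round(0),b.round(0),ln.round(3),np.degrees(np.arctan2(w[1],w[0])).round(1)%180)
    vis.append(big)
cv2.imwrite('pics/ab.png',np.hstack(vis))
E
python3 top.py
```

```text
A plug [234.37037037 191.        ] [ 0.444  -0.2138  0.064 ]
   [250. 170.] [214. 185.] 0.043 20.400000000000006
   [261. 195.] [252. 171.] 0.027 110.0
   [249. 163.] [275. 163.] 0.027 179.6
B plug [368.5625     197.95833333] [ 0.588  -0.2219  0.064 ]
   [383. 177.] [343. 194.] 0.048 24.099999999999994
   [343. 197.] [352. 217.] 0.025 115.3
```

View pics/ab.png

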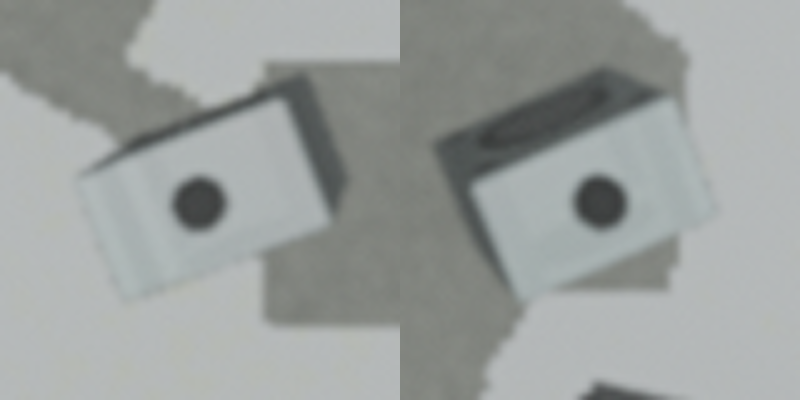

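The crop gives clean block tops: A is at yaw 0.355 rad and B at 0.43 rad. I'll grasp A across its 50 mm width.

```bash
python3 plan.py 0.444 -0.214 0.15 1.926
```

```text
3 [ 0.4985 -0.2205  0.2229] [-3.1404e+00 -1.4000e-03  1.5661e+00] t 2.2
0.20 -1.81 2.43 -0.000 -0.001 -0.120; 0.42 -1.78 2.43 -0.000 -0.001 -0.120; 0.63 -1.71 2.43 -0.000 -0.001 -0.120
```

step_arm:
  increments: "0.2 -1.8 2.4 0 0 -0.12; 0.4 -1.8 2.4 0 0 -0.12; 0.6 -1.7 2.4 0 0 -0.12; 0 0 0 0 0 0; 0 0 0 0 0 0"

```text
time: 2.7
tool_pos: [0.4448, -0.2141, 0.1525]
ee_rot: [3.14, 0.001, 1.925]
wrist_force: [-0.2, -0.6, -0.1]
width: 0.0937
```

```bash
python3 plan.py 0.444 -0.214 0.026 1.926
```

```text
3 [ 0.4448 -0.2141  0.1525] [3.1402e+00 9.0000e-04 1.9248e+00] t 2.7
0.02 -0.03 4.22 0.000 0.000 -0.000; 0.01 -0.03 4.22 0.000 0.000 -0.000; 0.01 -0.03 4.22 0.000 0.000 -0.000
```

step_arm:
  increments: "0 -0.05 4.2 0 0 0; 0 0 4.2 0 0 0; 0 0 4.2 0 0 0; 0 0 0 0 0 0; 0 0 0 0 0 0"

```text
time: 3.2
tool_pos: [0.4459, -0.2157, 0.0274]
ee_rot: [3.14, 0.002, 1.926]
wrist_force: [1.1, -0.1, 1.1]
width: 0.0941
```

step_arm:
  increments: "0 0 0 0 0 0; 0 0 0 0 0 0; 0 0 0 0 0 0; 0 0 0 0 0 0; 0 0 0 0 0 0"
  claw: 1

```text
time: 3.7
tool_pos: [0.4444, -0.2155, 0.026]
ee_rot: [3.141, 0.001, 1.926]
wrist_force: [-0.2, -0.2, 0.1]
width: 0.0574
```

step_arm:
  increments: "0 0 0 0 0 0; 0 0 -1 0 0 0; 0 0 -4 0 0 0; 0 0 -4 0 0 0; 0 0 -4 0 0 0"

```text
time: 4.2
tool_pos: [0.4436, -0.215, 0.157]
ee_rot: [-3.141, -0.001, 1.926]
wrist_force: [0.3, -0.2, -1.8]
width: 0.0497
```

```bash
python3 plan.py 0.56 -0.07 0.18 1.63
```

```text
4 [ 0.4436 -0.215   0.157 ] [-3.1411e+00 -8.0000e-04  1.9257e+00] t 4.2
2.39 3.99 -0.58 -0.000 -0.000 0.074; 2.68 3.80 -0.58 -0.000 -0.000 0.074; 2.95 3.59 -0.58 -0.000 -0.000 0.074; 3.21 3.36 -0.58 -0.000 -0.000 0.074
```

Block A is held, with the width at 49.7 mm. Next is a view over the clamp on the way.

step_arm:
  increments: "2.4 4.0 -0.6 0 0 0.074; 2.7 3.8 -0.6 0 0 0.074; 2.9 3.6 -0.6 0 0 0.074; 3.2 3.4 -0.6 0 0 0.074; 0 0 0 0 0 0"

```text
time: 4.7
tool_pos: [0.5637, -0.066, 0.1803]
ee_rot: [3.139, -0.002, 1.635]
wrist_force: [0.7, 0.4, -0.7]
width: 0.0499
```

step_arm:
  increments: "0 0 0 0 0 0; 0 0 0 0 0 0"

```text
time: 4.9
tool_pos: [0.5603, -0.0711, 0.1792]
ee_rot: [-3.14, 0.0, 1.629]
wrist_force: [0.1, -0.2, -1.3]
width: 0.05
```

```bash
python3 wr.py w2
```

```text
4.9 [ 0.5603 -0.0711  0.1792] [-3.1405e+00  2.0000e-04  1.6295e+00]
[[178.0, 326.0], [308.0, 341.0], [358.0, 100.0], [270.0, -54.0]]
```

View pics/w2.png

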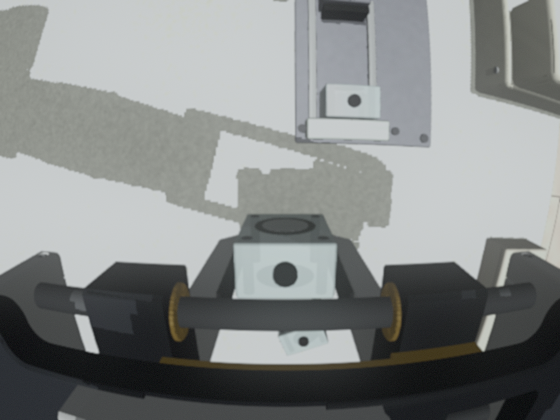

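The wrist view over the clamp shows base corners at about (296,142) and (430,147), C's plug at (355,101) and the end-stop bar at (307–389, 120–140). The two rails run upward, and the held block's plug is at (285,273).

```bash
cat > cl.py <<'E'
from h import *
import json,sys
nm=sys.argv[1];o=json.load(open(f'pics/{nm}.json'));o={k:np.array(v) for k,v in o.items()};im=cv2.imread(f'pics/{nm}.png')
def dk(u,v,r=9,t=75):
    d=(im[v-r:v+r,u-r:u+r].max(2)<t);ys,xs=np.nonzero(d);return np.array([xs.mean()+u-r,ys.mean()+v-r])
c=dk(355,101);print('C plug',c,onz(ray('wrist',c,o),.076).round(4))
h=dk(285,273,16);P=onz(ray('wrist',h,o),o['tool_pos'][2]+.038);print('held plug',h,(R.from_euler('xyz',o['ee_rot']).inv().apply(P-o['tool_pos'])).round(4))
for n,p in [('L',(296,142)),('R',(430,147))]: print(n,onz(ray('wrist',p,o),.012).round(4))
x0,y0=285,0;big=cv2.resize(im[0:155,285:440],None,fx=4,fy=4,interpolation=cv2.INTER_CUBIC)
for l in cv2.createLineSegmentDetector().detect(cv2.cvtColor(big,cv2.COLOR_BGR2GRAY))[0][:,0]:
    a=l[:2]/4+[x0,y0];b=l[2:]/4+[x0,y0]
    if np.hypot(*(a-b))<18: continue
    for z in (.012,.020,.054,.072):
        A=onz(ray('wrist',a,o),z);B=onz(ray('wrist',b,o),z);w=B-A
        if z==.012: s=f"{a.round(1)} {b.round(1)} ang {np.degrees(np.arctan2(w[1],w[0]))%180:.1f}"
        s+=f" |{z*1000:.0f} {A[:2].round(3)} {B[:2].round(3)}"
    print(s)
E
python3 cl.py w2
```

```text
C plug [nan nan] [nan nan nan]
held plug [284.76980198 274.06930693] [ 0.0014 -0.0009 -0.038 ]
L [ 0.5679 -0.0124  0.012 ]
R [ 0.7204 -0.004   0.012 ]
[388.3 121. ] [314.9 118. ] ang 3.3 |12 [0.667 0.019] [0.586 0.014] |20 [0.664 0.019] [0.586 0.014] |54 [0.654 0.016] [0.582 0.012] |72 [0.648 0.015] [0.581 0.011]
[327. 116.] [378.9 117.9] ang 3.5 |12 [0.599 0.018] [0.656 0.021] |20 [0.598 0.017] [0.654 0.021] |54 [0.594 0.015] [0.644 0.018] |72 [0.591 0.014] [0.639 0.017]
[307.5 119.2] [307.4 137.7] ang 93.4 |12 [0.578 0.013] [ 0.58  -0.007] |20 [0.578 0.012] [ 0.579 -0.007] |54 [0.576 0.01 ] [ 0.577 -0.007] |72 [0.574 0.01 ] [ 0.575 -0.007]
[368.   19.8] [369.7  85.2] ang 93.5 |12 [0.639 0.132] [0.643 0.056] |20 [0.637 0.129] [0.641 0.055] |54 [0.629 0.116] [0.633 0.049] |72 [0.624 0.108] [0.628 0.046]
[325.9  84.5] [326.  115.2] ang 93.6 |12 [0.596 0.052] [0.598 0.019] |20 [0.595 0.05 ] [0.597 0.018] |54 [0.591 0.045] [0.593 0.016] |72 [0.589 0.042] [0.591 0.014]
[294.8 134.5] [2.942e+02 2.000e-01] ang 93.5 |12 [ 0.566 -0.005] [0.557 0.147] |20 [ 0.566 -0.005] [0.557 0.144] |54 [ 0
[... 1402 characters left out ...]
0.064]
[319.3 116.7] [319.5  93. ] ang 92.9 |12 [0.591 0.016] [0.589 0.042] |20 [0.59  0.016] [0.589 0.041] |54 [0.586 0.014] [0.585 0.036] |72 [0.585 0.013] [0.584 0.034]
[341.7 138.8] [359.8 138.9] ang 4.8 |12 [ 0.616 -0.005] [ 0.636 -0.004] |20 [ 0.615 -0.005] [ 0.634 -0.004] |54 [ 0.609 -0.005] [ 0.627 -0.004] |72 [ 0.606 -0.005] [ 0.622 -0.004]
[430.7  71.1] [431.3  89.5] ang 94.2 |12 [0.715 0.084] [0.717 0.062] |20 [0.712 0.082] [0.713 0.06 ] |54 [0.696 0.073] [0.697 0.054] |72 [0.688 0.068] [0.689 0.05 ]cl.py:5: RuntimeWarning: Mean of empty slice.
  d=(im[v-r:v+r,u-r:u+r].max(2)<t);ys,xs=np.nonzero(d);return np.array([xs.mean()+u-r,ys.mean()+v-r])
  ret = ret.dtype.type(ret / rcount)
```

```bash
sed -i 's/c=dk(355,101).*/c=dk(355,101,9,105);print("C plug",c,onz(ray("wrist",c,o),.076).round(4))/' cl.py; python3 cl.py w2 | head -1
python3 - <<'E'
from h import *
print(onz(ray('wrist',(355,101),{k:np.array(v) for k,v in __import__('json').load(open('pics/w2.json')).items()}),.076))
E
python3 plan.py 0.612 0.061 0.15 1.629
```

```text
C plug [353.99009901 100.23762376] [0.6138 0.0296 0.076 ]
[0.61472157 0.02903803 0.076     ]
4 [ 0.5602 -0.0714  0.1793] [-3.1406e+00  1.0000e-04  1.6286e+00] t 4.95
3.23 1.49 0.73 -0.000 0.000 -0.000; 3.23 1.49 0.73 -0.000 0.000 -0.000; 3.23 1.49 0.73 -0.000 0.000 -0.000; 3.23 1.49 0.73 -0.000 0.000 -0.000
```

C's plug at y 0.0296 agrees with the stop face at 0.0147 plus 15 mm, so I'm moving over the middle slot.

step_arm:
  increments: "3.2 1.5 0.7 0 0 0; 3.2 1.5 0.7 0 0 0; 3.2 1.5 0.7 0 0 0; 3.2 1.5 0.7 0 0 0; 0 0 0 0 0 0"

```text
time: 5.45
tool_pos: [0.6129, 0.0632, 0.1496]
ee_rot: [-3.139, -0.002, 1.632]
wrist_force: [0.5, -0.2, -1.4]
width: 0.05
```

step_arm:
  increments: "0 0 0 0 0 0; 0 0 0 0 0 0; 0 0 0 0 0 0"

```text
time: 5.75
tool_pos: [0.6133, 0.0592, 0.1521]
ee_rot: [3.141, 0.0, 1.628]
wrist_force: [0.1, -0.2, -0.6]
width: 0.0499
```

```bash
python3 plan.py 0.612 0.061 0.044 1.629 3; python3 wr.py w3
```

```text
4 [0.6133 0.0592 0.1521] [3.1407e+00 3.0000e-04 1.6275e+00] t 5.75
0.05 -0.03 2.70 0.000 0.000 -0.000; 0.05 -0.03 2.70 0.000 0.000 -0.000; 0.05 -0.03 2.70 0.000 0.000 -0.000; 0.05 -0.03 2.70 0.000 0.000 -0.000
5.75 [0.6133 0.0592 0.1521] [3.1407e+00 3.0000e-04 1.6275e+00]
[[146.0, 412.0], [257.0, 430.0], [288.0, 251.0], [183.0, 81.0]]
```

View pics/w3.png

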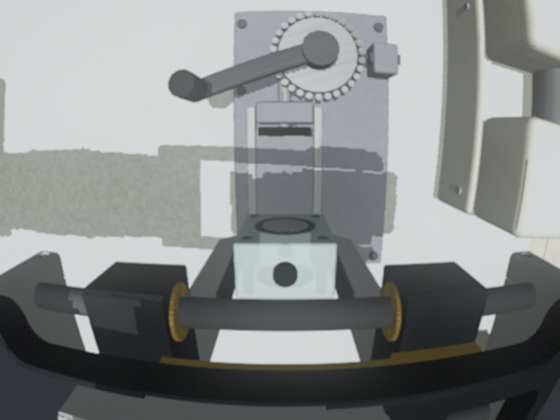

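The wrist view shows the knob top at (183,85), predicted at (183,81), with the pivot at (320,47) and the jaw front near (285,130). The held block is square in the fingers. Descending.

step_arm:
  increments: "0.1 -0.05 2.6 0 0 0; 0.05 -0.05 2.6 0 0 0; 0.05 0 2.6 0 0 0; 0 0 2 0 0 0; 0 0 0 0 0 0"

```text
time: 6.3
tool_pos: [0.6094, 0.0619, 0.0498]
ee_rot: [-3.134, -0.0, 1.629]
wrist_force: [-0.8, 0.9, -1.5]
width: 0.0498
```

step_arm:
  increments: "0 0 0 0 0 0; 0 0 0 0 0 0; 0 0 0 0 0 0"

```text
time: 6.6
tool_pos: [0.6136, 0.0627, 0.0556]
ee_rot: [3.138, 0.0, 1.63]
wrist_force: [0.1, 0.8, -0.7]
width: 0.0496
```

step_arm:
  increments: "0 0 0 0 0 0; 0 0 0 0 0 0; 0 0 0 0 0 0"

```text
time: 6.9
tool_pos: [0.6124, 0.0629, 0.0538]
ee_rot: [3.141, -0.0, 1.63]
wrist_force: [-0.8, 0.1, -0.9]
width: 0.0502
```

step_arm:
  increments: "0 0 0 0 0 0; 0 0 0 0 0 0"

```text
time: 7.1
tool_pos: [0.6122, 0.0629, 0.0534]
ee_rot: [-3.142, -0.0, 1.63]
wrist_force: [-0.5, 0.2, -0.8]
width: 0.0499
```

step_arm:
  increments: "-0.2 0 0 0 0 0; 0 0 0.7 0 0 0; 0 0 0.6 0 0 0; 0 0 0 0 0 0; 0 0 0 0 0 0"

```text
time: 7.6
tool_pos: [0.6119, 0.0608, 0.0398]
ee_rot: [-3.14, -0.0, 1.63]
wrist_force: [-0.2, 0.3, -0.9]
width: 0.05
```

step_arm:
  increments: "0 0 0 0 0 0; 0 0 0 0 0 0; 0 0 0 0 0 0; 0 0 0 0 0 0; 0 0 0 0 0 0"

```text
time: 8.1
tool_pos: [0.6124, 0.0609, 0.0406]
ee_rot: [3.141, -0.0, 1.63]
wrist_force: [-0.2, 0.1, -1.0]
width: 0.0494
```

Still hanging, so I'll lower until contact.

step_arm:
  increments: "0 0 0.15 0 0 0; 0 0 0.1 0 0 0; 0 0 0 0 0 0; 0 0 0 0 0 0; 0 0 0 0 0 0"

```text
time: 8.6
tool_pos: [0.6123, 0.0609, 0.0379]
ee_rot: [-3.142, -0.0, 1.63]
wrist_force: [0.4, -0.4, -1.4]
width: 0.0499
```

step_arm:
  increments: "0 0 0.1 0 0 0; 0 0 0 0 0 0; 0 0 0 0 0 0; 0 0 0 0 0 0; 0 0 0 0 0 0"

```text
time: 9.1
tool_pos: [0.6126, 0.0609, 0.0377]
ee_rot: [3.141, -0.0, 1.63]
wrist_force: [-1.2, 1.7, 5.0]
width: 0.0499
```

The block is touching the floor (5 N). Releasing.

step_arm:
  increments: "0 0 0 0 0 0; 0 0 0 0 0 0; 0 0 0 0 0 0; 0 0 0 0 0 0; 0 0 0 0 0 0"
  claw: -0.6

```text
time: 9.6
tool_pos: [0.6123, 0.0609, 0.0367]
ee_rot: [-3.141, -0.0, 1.63]
wrist_force: [-0.1, -0.1, -0.4]
width: 0.0749
```

step_arm:
  increments: "0 0 -3 0 0 0; 0 0 -4 0 0 0; 0 0 -4 0 0 0; 0 0 -3 0 0 0; 0 0 0 0 0 0"
  claw: -1

```text
time: 10.1
tool_pos: [0.6154, 0.0609, 0.1837]
ee_rot: [3.13, 0.001, 1.63]
wrist_force: [0.0, -0.2, 0.7]
width: 0.094
```

```bash
python3 plan.py 0.588 -0.222 0.15 2.0
```

```text
6 [0.6154 0.0609 0.1837] [3.1296e+00 5.0000e-04 1.6298e+00] t 10.1
-4.68 -0.74 0.56 0.002 0.000 -0.062; -4.63 -1.03 0.56 0.002 0.000 -0.062; -4.55 -1.31 0.56 0.002 0.000 -0.062; -4.46 -1.59 0.56 0.002 0.000 -0.062; -4.36 -1.86 0.56 0.002 0.000 -0.062
-4.24 -2.12 0.56 0.002 0.000 -0.062
```

step_arm:
  increments: "-4.7 -0.7 0.5 0 0 -0.062; -4.6 -1.0 0.5 0 0 -0.062; -4.5 -1.3 0.5 0 0 -0.062; -4.5 -1.6 0.5 0 0 -0.062; -4.4 -1.9 0.5 0 0 -0.062"

```text
time: 10.6
tool_pos: [0.5887, -0.1766, 0.15]
ee_rot: [-3.14, -0.002, 1.943]
wrist_force: [0.9, -0.1, -0.2]
width: 0.0942
```

step_arm:
  increments: "-4.2 -2.1 0.5 0 0 -0.062; 0 0 0 0 0 0; 0 0 0 0 0 0; 0 0 0 0 0 0; 0 0 0 0 0 0"

```text
time: 11.1
tool_pos: [0.5856, -0.2203, 0.1469]
ee_rot: [3.141, -0.0, 2.004]
wrist_force: [-0.8, -0.2, -0.8]
width: 0.0942
```

```bash
python3 plan.py 0.588 -0.222 0.026 2.0 4.3; python3 wr.py w4
python3 - <<'E'
from h import *
import json
o={k:np.array(v) for k,v in json.load(open('pics/w4.json')).items()};im=cv2.imread('pics/w4.png')
P=proj([.588,-.222,.064],o)[0];u,v=P.round().astype(int);print(u,v)
g=im[v-16:v+16,u-16:u+16].max(2);k,l,s,c=cv2.connectedComponentsWithStats((g<85).astype(np.uint8))
for i in range(1,k):
  if s[i,4]>15: print(s[i],c[i]+[u-16,v-16],onz(ray('wrist',c[i]+[u-16,v-16],o),.064))
E
```

```text
3 [ 0.5856 -0.2203  0.1469] [ 3.1414e+00 -4.0000e-04  2.0038e+00] t 11.1
-0.09 0.05 4.03 0.000 -0.000 0.001; -0.08 0.05 4.03 0.000 -0.000 0.001; -0.08 0.05 4.03 0.000 -0.000 0.001
11.1 [ 0.5856 -0.2203  0.1469] [ 3.1414e+00 -4.0000e-04  2.0038e+00]
[[143.0, 143.0], [295.0, 220.0], [440.0, -22.0], [405.0, -156.0]]
287 218
[ 12  10  11  13 113] [287.94690265 218.07964602] [ 0.58830421 -0.22175826  0.064     ]
```

step_arm:
  increments: "-0.2 0.2 4 0 0 0; 0 0 4 0 0 0; 0 0 4 0 0 0; 0 0 0 0 0 0; 0 0 0 0 0 0"

```text
time: 11.65
tool_pos: [0.588, -0.2219, 0.0271]
ee_rot: [-3.141, -0.001, 2.003]
wrist_force: [0.3, -0.5, 1.1]
width: 0.0935
```

step_arm:
  increments: "0 0 0 0 0 0; 0 0 0 0 0 0; 0 0 0 0 0 0; 0 0 0 0 0 0; 0 0 0 0 0 0"
  claw: 1

```text
time: 12.15
tool_pos: [0.5882, -0.2231, 0.0276]
ee_rot: [3.141, 0.001, 2.002]
wrist_force: [-0.1, 0.5, 0.3]
width: 0.0573
```

step_arm:
  increments: "0 0 0 0 0 0; 0 0 0 0 0 0; 0 0 0 0 0 0; 0 0 0 0 0 0; 0 0 0 0 0 0"

```text
time: 12.65
tool_pos: [0.5883, -0.2229, 0.0273]
ee_rot: [3.141, 0.0, 2.002]
wrist_force: [0.2, 1.3, 2.1]
width: 0.0496
```

step_arm:
  increments: "0 0 -1 0 0 0; 0 0 -4 0 0 0; 0 0 -4 0 0 0; 0 0 -4 0 0 0; 0 0 0 0 0 0"

```text
time: 13.15
tool_pos: [0.591, -0.2247, 0.1653]
ee_rot: [3.133, 0.011, 2.002]
wrist_force: [0.6, -0.3, -0.2]
width: 0.0502
```

```bash
python3 plan.py 0.585 -0.05 0.17 1.629
```

```text
4 [ 0.591  -0.2247  0.1653] [3.1334 0.0107 2.0016] t 13.15
4.03 1.69 -0.15 0.003 0.002 0.093; 4.17 1.31 -0.14 0.003 0.002 0.093; 4.27 0.91 -0.14 0.003 0.002 0.093; 4.34 0.51 -0.13 0.003 0.002 0.093
```

step_arm:
  increments: "4.0 1.7 -0.1 0 0 0.093; 4.2 1.3 -0.1 0 0 0.093; 4.3 0.9 -0.1 0 0 0.093; 4.3 0.5 -0.1 0 0 0.093; 0 0 0 0 0 0"

```text
time: 13.65
tool_pos: [0.5806, -0.0432, 0.1598]
ee_rot: [-3.139, -0.003, 1.635]
wrist_force: [-0.8, -0.3, -1.1]
width: 0.0501
```

step_arm:
  increments: "0 0 0 0 0 0; 0 0 0 0 0 0; 0 0 0 0 0 0; 0 0 0 0 0 0; 0 0 0 0 0 0"

```text
time: 14.15
tool_pos: [0.5818, -0.0493, 0.1608]
ee_rot: [-3.141, -0.0, 1.628]
wrist_force: [0.6, 0.4, -1.2]
width: 0.0496
```

```bash
python3 wr.py w5
python3 - <<'E'
from h import *
import json
o={k:np.array(v) for k,v in json.load(open('pics/w5.json')).items()};im=cv2.imread('pics/w5.png')
def plug(P,z,r=14,t=95):
    u,v=proj(P,o)[0].round().astype(int);v0=max(v-r,0);g=im[v0:v+r,u-r:u+r].max(2)
    k,l,s,c=cv2.connectedComponentsWithStats((g<t).astype(np.uint8))
    for i in range(1,k):
        if s[i,4]>20:
            p=c[i]+[u-r,v0];Q=onz(ray('wrist',p,o),z);d=Q[:2]-[.6088,.1145];cs,sn=np.cos(.0585),np.sin(.0585)
            print((u,v),s[i,2:],p.round(1),'world',Q.round(4),'clamp',(d@np.array([[cs,-sn],[sn,cs]])).round(4))
plug([.6142,.0297,.076],.076);plug([.6120,.0623,.076],.076)
P=o['tool_pos']+[0,0,.0367];plug(P,P[2],18,80)
cv2.imwrite('pics/w5c.png',cv2.resize(im[0:300,180:460],None,fx=2,fy=2))
E
python3 plan.py 0.6105 0.09 0.15 1.629
```

```text
14.15 [ 0.5818 -0.0493  0.1608] [-3.1414e+00 -1.0000e-04  1.6284e+00]
[[157.0, 348.0], [288.0, 366.0], [335.0, 122.0], [239.0, -45.0]]
(np.int64(331), np.int64(122)) [ 13  12 110] [330.9 121.6] world [0.6138 0.0297 0.076 ] clamp [-0.     -0.0849]
(np.int64(331), np.int64(82)) [ 12  12 110] [330.4  83.4] world [0.6114 0.0612 0.076 ] clamp [-0.0005 -0.0534]
(np.int64(287), np.int64(276)) [ 22  23 404] [284.7 274.1] world [ 0.5808 -0.0486  0.1975] clamp [-0.0375 -0.1612]
3 [ 0.5818 -0.0492  0.1609] [-3.1415e+00 -1.0000e-04  1.6286e+00] t 14.2
4.58 1.22 0.36 -0.000 -0.000 -0.000; 4.58 1.22 0.36 -0.000 -0.000 -0.000; 4.58 1.22 0.36 -0.000 -0.000 -0.000
```

View pics/w5c.png

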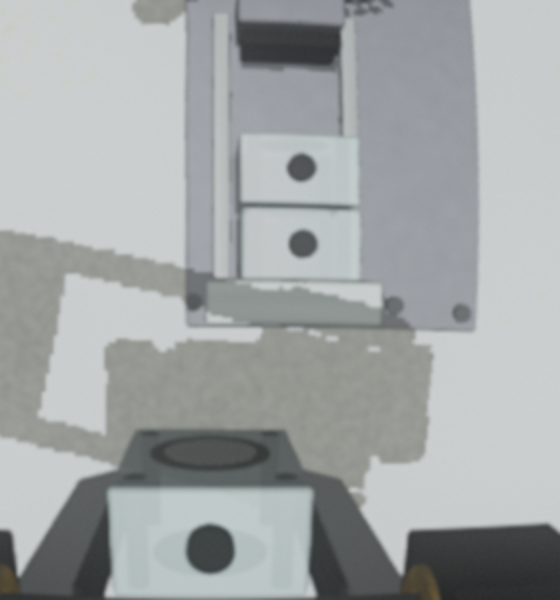

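The crop shows A and C standing side by side, square to the bed, at clamp y -53.4 and -84.9 mm with x about 0. Block B is held square. Target TCP for B is (0.610, 0.0923).

step_arm:
  increments: "4.7 1.2 0.2 0 0 0; 4.7 1.2 0.2 0 0 0; 4.6 1.2 0.2 0 0 0; 0 0 0 0 0 0; 0 0 0 0 0 0"

```text
time: 14.7
tool_pos: [0.6094, 0.0941, 0.1547]
ee_rot: [-3.141, 0.001, 1.632]
wrist_force: [-0.0, -0.3, -2.0]
width: 0.0498
```

step_arm:
  increments: "0 0 0 0 0 0; 0 0 0 0 0 0; 0 0 0 0 0 0; 0 0 0 0 0 0; 0 0 0 0 0 0"

```text
time: 15.2
tool_pos: [0.6095, 0.0929, 0.1551]
ee_rot: [3.141, -0.0, 1.629]
wrist_force: [-0.0, 0.1, -0.2]
width: 0.0499
```

```bash
python3 plan.py 0.6101 0.0925 0.055 1.629 2.5
```

```text
5 [0.6095 0.0929 0.1551] [ 3.1414e+00 -1.0000e-04  1.6288e+00] t 15.2
-0.01 0.01 2.00 0.000 -0.000 -0.000; -0.01 0.01 2.00 0.000 -0.000 -0.000; -0.01 0.01 2.00 0.000 -0.000 -0.000; -0.01 0.01 2.00 0.000 -0.000 -0.000; -0.01 0.01 2.00 0.000 -0.000 -0.000
```

step_arm:
  increments: "0.1 0.05 2 0 0 0; 0 0 2 0 0 0; 0 0 2 0 0 0; 0 0 2 0 0 0; 0 0 2 0 0 0"

```text
time: 15.7
tool_pos: [0.6099, 0.0944, 0.0543]
ee_rot: [3.141, -0.0, 1.63]
wrist_force: [0.6, 0.1, -1.4]
width: 0.0497
```

step_arm:
  increments: "0 0 0 0 0 0; 0 0 0 0 0 0; 0 0 0 0 0 0; 0 0 0 0 0 0; 0 0 0 0 0 0"

```text
time: 16.2
tool_pos: [0.6107, 0.0946, 0.0564]
ee_rot: [3.139, -0.0, 1.63]
wrist_force: [0.3, -0.2, -1.6]
width: 0.0498
```

```bash
python3 plan.py 0.6101 0.0923 0.041 1.629 2.5
```

```text
1 [0.6107 0.0946 0.0564] [ 3.1392e+00 -1.0000e-04  1.6298e+00] t 16.2
-0.22 -0.08 1.54 0.002 -0.000 0.001
```

step_arm:
  increments: "-0.2 -0.05 0.5 0 0 0; 0 0 0.5 0 0 0; 0 0 0.4 0 0 0; 0 0 0 0 0 0; 0 0 0 0 0 0"

```text
time: 16.7
tool_pos: [0.6093, 0.0925, 0.0406]
ee_rot: [-3.141, -0.0, 1.63]
wrist_force: [-0.9, -0.6, -0.4]
width: 0.0502
```

step_arm:
  increments: "0 0 0.15 0 0 0; 0 0 0 0 0 0; 0 0 0 0 0 0; 0 0 0 0 0 0; 0 0 0 0 0 0"

```text
time: 17.2
tool_pos: [0.6096, 0.0925, 0.0396]
ee_rot: [3.141, -0.0, 1.63]
wrist_force: [0.4, -0.1, -1.4]
width: 0.0501
```

step_arm:
  increments: "0 0 0.15 0 0 0; 0 0 0 0 0 0; 0 0 0 0 0 0; 0 0 0 0 0 0; 0 0 0 0 0 0"

```text
time: 17.7
tool_pos: [0.6099, 0.0925, 0.0392]
ee_rot: [3.14, -0.0, 1.63]
wrist_force: [-1.1, -0.1, 5.2]
width: 0.0496
```

Contact at 5 N. Releasing and retreating.

step_arm:
  increments: "0 0 0 0 0 0; 0 0 0 0 0 0; 0 0 0 0 0 0; 0 0 0 0 0 0; 0 0 0 0 0 0"
  claw: -0.6

```text
time: 18.2
tool_pos: [0.6094, 0.0925, 0.0376]
ee_rot: [-3.141, -0.0, 1.63]
wrist_force: [0.2, 0.5, 0.8]
width: 0.0753
```

step_arm:
  increments: "0 0 -3 0 0 0; 0 0 -4 0 0 0; 0 0 -4 0 0 0; 0 0 -3 0 0 0; 0 0 0 0 0 0"

```text
time: 18.7
tool_pos: [0.6125, 0.0927, 0.1847]
ee_rot: [3.13, -0.0, 1.63]
wrist_force: [0.5, -0.2, 0.7]
width: 0.0753
```

```bash
python3 - <<'E'
from h import *
import json
o={k:np.array(v) for k,v in json.load(open('pics/w3.json')).items()}
print('knob',onz(ray('wrist',(181,84),o),.102),'pivot',onz(ray('wrist',(320,47),o),.07))
E
python3 plan.py 0.533 0.161 0.17 3.2
```

```text
knob [0.53195112 0.15981381 0.102     ] pivot [0.63289696 0.19922562 0.07      ]
11 [0.6125 0.0927 0.1847] [ 3.1297e+00 -1.0000e-04  1.6298e+00] t 18.7
0.66 -0.69 0.13 0.001 0.001 -0.143; 0.75 -0.59 0.13 0.001 0.001 -0.143; 0.83 -0.47 0.13 0.001 0.001 -0.143; 0.89 -0.35 0.13 0.001 0.001 -0.143; 0.93 -0.22 0.13 0.001 0.001 -0.143
0.95 -0.08 0.13 0.001 0.001 -0.143; 0.95 0.05 0.13 0.001 0.001 -0.143; 0.93 0.19 0.13 0.001 0.001 -0.143; 0.90 0.32 0.13 0.001 0.001 -0.143; 0.84 0.44 0.13 0.001 0.001 -0.143
0.77 0.56 0.13 0.001 0.001 -0.143
```

step_arm:
  increments: "0.7 -0.7 0.1 0 0 -0.143; 0.7 -0.6 0.1 0 0 -0.143; 0.8 -0.5 0.1 0 0 -0.143; 0.9 -0.3 0.1 0 0 -0.143; 0.9 -0.2 0.1 0 0 -0.143"

```text
time: 19.2
tool_pos: [0.5727, 0.1233, 0.171]
ee_rot: [-3.14, -0.002, 2.351]
wrist_force: [-0.3, 0.6, -0.2]
width: 0.075
```

step_arm:
  increments: "0.9 -0.1 0.1 0 0 -0.143; 0.9 0.1 0.1 0 0 -0.143; 0.9 0.2 0.1 0 0 -0.143; 0.9 0.3 0.1 0 0 -0.143; 0.8 0.4 0.1 0 0 -0.143"

```text
time: 19.7
tool_pos: [0.5379, 0.1532, 0.1661]
ee_rot: [-3.141, -0.003, 3.066]
wrist_force: [-0.6, 0.3, -0.3]
width: 0.0751
```

step_arm:
  increments: "0.8 0.6 0.1 0 0 -0.143; 0 0 0 0 0 0; 0 0 0 0 0 0; 0 0 0 0 0 0; 0 0 0 0 0 0"

```text
time: 20.2
tool_pos: [0.5318, 0.1593, 0.1667]
ee_rot: [-3.142, -0.0, -3.082]
wrist_force: [-0.3, 0.5, -0.1]
width: 0.0752
```

```bash
python3 wr.py w6;python3 plan.py 0.532 0.1605 0.115 3.2; python3 -c "
import cv2;from bench import snapshot
cv2.imwrite('pics/side6.png',cv2.resize(snapshot('side')[150:260,230:370,::-1],None,fx=4,fy=4))
a=cv2.imread('pics/w6.png');b=cv2.imread('pics/side6.png');cv2.imwrite('pics/both6.png',cv2.hconcat([cv2.resize(a,(440,330)),cv2.resize(b[:,:],(360,330))]))"
```

```text
20.2 [0.5318 0.1593 0.1667] [-3.1415e+00 -2.0000e-04 -3.0821e+00]
[[-17.0, 127.0], [-10.0, 240.0], [149.0, 290.0], [288.0, 224.0]]
2 [0.5318 0.1594 0.1668] [-3.1416 -0.     -3.0818] t 20.25
-0.01 0.05 2.59 -0.000 -0.000 0.001; -0.01 0.05 2.59 -0.000 -0.000 0.001
```

View pics/both6.png

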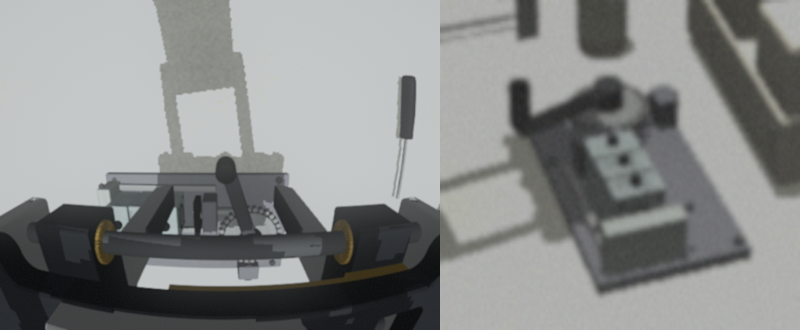

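The left half (wrist) shows the knob at about (288,205–215) with the fingers straddling it. The right half (side) shows all three blocks upright in a neat row, with the lever at rest.

Run:
```python
from h import *
import json
o={k:np.array(v) for k,v in json.load(open('pics/w6.json')).items()};im=cv2.imread('pics/w6.png')
g=(im[185:300,255:330].max(2)<85)
for r in range(0,115,4):
    x=np.nonzero(g[r])[0]
    if len(x): print(r+185,x.min()+255,x.max()+255,len(x))
for v in (198,205,210,215,224): print(v,onz(ray('wrist',(287.5,v),o),.102).round(4))
# predicted knob outline bottom (outer base) & top
for P in ([.5313,.161,.102],[.5203,.161,.102],[.5203,.161,.06],[.5313,.172,.102]): print(P,proj(P,o).round(0))
```

```text
201 281 293 13
205 278 296 19
209 276 298 23
213 275 299 25
217 275 299 25
221 255 329 75
225 274 302 29
229 277 303 27
233 282 305 24
237 286 306 21
241 288 307 20
245 261 309 35
249 255 310 40
253 255 312 43
257 255 313 43
261 255 324 32
265 255 329 51
269 255 329 32
273 255 317 30
277 255 319 32
281 255 320 30
285 255 321 32
289 255 323 23
293 307 328 20
297 307 329 17
198 [0.5127 0.16   0.102 ]
205 [0.5182 0.1604 0.102 ]
210 [0.5221 0.1606 0.102 ]
215 [0.5261 0.1609 0.102 ]
224 [0.5333 0.1613 0.102 ]
[0.5313, 0.161, 0.102] [[287. 222.]]
[0.5203, 0.161, 0.102] [[288. 208.]]
[0.5203, 0.161, 0.06] [[288. 197.]]
[0.5313, 0.172, 0.102] [[301. 222.]]
```

step_arm:
  increments: "0 0.15 3.3 0 0 0; 0 0 3.3 0 0 0; 0 0 3.1 0 0 0; 0 0 0 0 0 0; 0 0 0 0 0 0"

```text
time: 20.8
tool_pos: [0.5314, 0.1611, 0.0701]
ee_rot: [-3.142, -0.001, -3.081]
wrist_force: [0.9, -0.4, 0.8]
width: 0.0751
```

step_arm:
  increments: "0 0 0 0 0 0; 0 0 0 0 0 0; 0 0 0 0 0 0; 0 0 0 0 0 0; 0 0 0 0 0 0"

```text
time: 21.3
tool_pos: [0.5317, 0.1613, 0.0705]
ee_rot: [3.141, 0.001, -3.08]
wrist_force: [-0.3, -0.4, 0.1]
width: 0.075
```

step_arm:
  increments: "0 0 0 0 0 0; 0 0 0 0 0 0; 0 0 0 0 0 0; 0 0 0 0 0 0; 0 0 0 0 0 0"
  claw: 1

```text
time: 21.8
tool_pos: [0.5314, 0.1612, 0.0699]
ee_rot: [3.142, -0.0, -3.08]
wrist_force: [0.9, -0.2, -0.2]
width: 0.0386
```

step_arm:
  increments: "0 0 0 0 0 0; 0 0 0 0 0 0; 0 0 0 0 0 0; 0 0 0 0 0 0; 0 0 0 0 0 0"

```text
time: 22.3
tool_pos: [0.5314, 0.1613, 0.07]
ee_rot: [3.141, -0.0, -3.08]
wrist_force: [0.8, 0.7, 0.3]
width: 0.0213
```

The knob is gripped on its centre (21 mm, with almost no net force). Now turning it slowly along the arc to click 1.

step_arm:
  increments: "0.16 0.55 0 0 0 0; 0.13 0.56 0 0 0 0; 0.1 0.57 0 0 0 0; 0.08 0.57 0 0 0 0; 0 0 0 0 0 0"

```text
time: 22.8
tool_pos: [0.5237, 0.1813, 0.0698]
ee_rot: [-3.137, -0.004, -3.081]
wrist_force: [-3.2, -5.7, 3.9]
width: 0.0212
```

step_arm:
  increments: "0.04 0.57 0 0 0 0; 0.02 0.58 0 0 0 0; -0.02 0.58 0 0 0 0; -0.04 0.57 0 0 0 0; 0 0 0 0 0 0"

```text
time: 23.3
tool_pos: [0.5211, 0.2045, 0.0698]
ee_rot: [-3.137, -0.007, -3.081]
wrist_force: [-7.0, -5.5, 4.9]
width: 0.0215
```

```bash
cat > ang.py <<'E'
from h import *
o=get_obs();q=(o['tool_pos'][:2]-np.array([.6088,.1145]));c,s=np.cos(.0585),np.sin(.0585)
k=q@np.array([[c,-s],[s,c]])*1000;v=k-[30,85];print('clamp',k.round(1),'r',np.hypot(*v).round(1),'theta',round(np.radians(18)+np.arctan2(v[1],-v[0]),3),o['width'],o['wrist_force'].round(1),o['tool_pos'].round(4),o['time'])
E
python3 ang.py
```

```text
clamp [-82.3  95. ] r 112.8 theta 0.403 0.02154302282497852 [-7.  -5.5  4.9] [0.5211 0.2045 0.0698] 23.3
```

The lever is near click 2 (about 0.40 rad), with a modest outward force. I'll continue slowly and ease the radius a little.

step_arm:
  increments: "-0.15 0.55 0 0 0 0; -0.15 0.55 0 0 0 0; -0.15 0.5 0 0 0 0; 0 0 0 0 0 0; 0 0 0 0 0 0"

```text
time: 23.8
tool_pos: [0.5241, 0.22, 0.0698]
ee_rot: [-3.136, -0.008, -3.081]
wrist_force: [-8.9, -6.4, 5.3]
width: 0.0214
```

```bash
python3 ang.py
```

```text
clamp [-78.3 110.3] r 111.3 theta 0.544 0.021387300222717915 [-8.9 -6.4  5.3] [0.5241 0.22   0.0698] 23.8
```

step_arm:
  increments: "-0.15 0.3 0 0 0 0; -0.15 0.25 0 0 0 0; -0.1 0.25 0 0 0 0; 0 0 0 0 0 0; 0 0 0 0 0 0"

```text
time: 24.3
tool_pos: [0.5268, 0.2286, 0.0697]
ee_rot: [-3.137, -0.01, -3.081]
wrist_force: [-10.7, -6.0, 7.6]
width: 0.0215
```

step_arm:
  increments: "0 0 0 0 0 0; 0 0 0 0 0 0; 0 0 0 0 0 0; 0 0 0 0 0 0; 0 0 0 0 0 0"

```text
time: 24.8
tool_pos: [0.5268, 0.2286, 0.0697]
ee_rot: [-3.137, -0.01, -3.081]
wrist_force: [-10.1, -5.7, 5.4]
width: 0.0215
```

```bash
python3 ang.py; python3 -c "
import cv2;from bench import snapshot
a=snapshot('side')[140:250,220:360,::-1];b=snapshot('scene')[170:290,255:395,::-1]
cv2.imwrite('pics/end.png',cv2.hconcat([cv2.resize(a,(400,314),interpolation=2),cv2.resize(b,(400,314),interpolation=2)]))"
```

```text
clamp [-75.2 118.7] r 110.4 theta 0.624 0.02149363526333467 [-10.1  -5.7   5.4] [0.5268 0.2286 0.0697] 24.8
```

View pics/end.png

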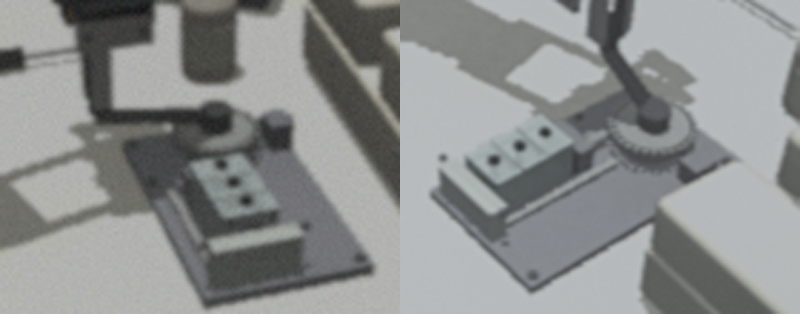

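Both views show the three blocks tight and upright, the jaw pad against the row and the fingers holding the knob. The lever is at about 0.624 rad, close to the 0.628 seat, and steady.

```bash
python3 -c "
from bench import *
print(close_job())"
```

```text
the job is handed in; nothing more can be done
None
```

I stood both loose blocks in the bed beside the block at the end stop. I then gripped the lever knob, turned it to the third click, and handed the job in at about 25 s with the grip still holding. The hand-in returned no verdict.

- **Lever:** it measured about 0.624 rad from the gripper position, against the third-click seat at 0.628 rad. Two readings half a second apart were the same, so it was steady.
- **Row:** the last side and scene pictures show all three blocks upright and tight together, the jaw pad against the row and the fingers only on the knob. The first block I placed (cell_a) measured within about 0.5 mm of the bed's middle. The second (cell_b) I checked only by eye and by where it was put down.
- **Pad force:** I had no reading of this. I judged it only from the lever angle and the closed row.
- **One disagreement:** while turning, the wrist felt about 10 N of sideways force and the tool ran up to 3 mm outside the knob's circle. I eased it back to 110.4 mm from the axis against the nominal 110 mm, but about 10 N still showed at hand-in.
- **Bystanders:** I saw no contact with any of them, but did not measure their positions again.

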